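# Screw the cap back onto the vinegar jug

### The job

Put the big screw cap back on the open vinegar jug. Set it level on the neck and, keeping it lightly pressed down, turn it backward (anticlockwise from above) until you feel the threads drop, then screw it forward until it is snug against the rim; do not force or cross-thread it, leave the other things on the table where they are, and let go of it at the end.

Things in the scene. Friction and masses are not known exactly. Their poses are not given: they have to be found in the camera images.
- cap: the jug's cap: plain white ribbed plastic screw cap, 54 mm across, 22 mm tall, 40 g, the larger of the two caps, lying upright (open side down). Wall 3 mm, stands a 20 N grip. Origin: centre of its underside (open end), z up. Inside, 4 mm above the open end, are three thread pieces 120 degrees apart, each 24 degrees of arc and 2 mm thick; x points at one
- cap_seal (a point): centre of the sealing face inside the cap (a 2 mm foam disc under its top plate), 18 mm above the cap's origin. Its height over jug_mouth tells how far the cap is on: 2.8 to 7.8 mm when first set on the threads, by chance of how it is turned; on the rim it is 0, and about -0.5 to -1 when the foam is squeezed (12 N per mm)
- jug: the open jug: milky white plastic, round, 122 mm across, paper label, loop handle on its own +x side reaching 99 mm from the axis, below 190 mm; full, it stands firm and does not move. Origin: centre of its underside
- jug_mouth (a point): centre of the jug's mouth in the plane of the rim, 232 mm above the table, z up. The neck is 39 mm thick (rim bevelled to 35 mm); the cap's thread pieces slide over it with 1.3 mm of play all round
- jug_thread (a point): on the neck's axis at the height of the thread starts, 8.7 mm below the mouth. Right-hand thread with three starts 120 degrees apart, 15 mm lead per turn, 45.6 mm across. Where the starts lie round the neck differs from run to run and is not measured. Pressed with 3 to 6 N and turned backward the cap climbs along the thread, for 120 degrees at most, then drops 5 mm: the push is lost
- jug_neck (a point): on the axis at the foot of the neck, 28 mm below the mouth; the shoulder falls away from here. After the drop, turned forward (clockwise from above), the cap comes down with the lead, meets the rim after about 70 degrees and turns on freely for 25 to 35 more. Then the thread takes hold and pulls it down: the push is lost. 10 to 15 degrees past this is snug (0.1 to 0.2 N m at the wrist), 40 is too tight
- bottle_cap: plain white ribbed screw cap of a water bottle, 30 mm across and 16 mm tall, lying open side down; a bystander; origin at the centre of its underside
- bottle_a: closed clear drinking-water bottle, 64 mm across, 200 mm tall, full; a bystander; origin at the centre of its underside
- bottle_b: second closed clear drinking-water bottle, 64 mm across, 200 mm tall, full; a bystander; origin at the centre of its underside
- cup: empty clear plastic cup, 84 mm across the rim, 105 mm tall; a bystander; origin at the centre of its underside
- tape: grey roll of tape lying flat, 100 mm across, 24 mm tall; a bystander; origin at the centre of its underside
- screwdriver: screwdriver lying on the table, 190 mm long, its x axis pointing from the handle to the tip; a bystander
- multimeter: black hand multimeter lying on its back, 150 x 76 mm, 40 mm tall with its dial; a bystander; origin at the centre of its underside
Things that resemble listed ones, but are neither listed nor needed, are in the scene too. What is shaped like the cap but green, red or yellow is not meant.

How it is judged (in metres and radians):
On the way, in this order (a step that is already met when the one before it is completed fails the run):
1. the cap, level and centred on the neck and resting on its threads, has been turned back up to the thread starts (sealing face 7.1 to 8.5 mm above the rim, for 0.1 s) (horizontal distance between cap_seal and jug_mouth below 0.0025 m and angle between cap's own z axis and vertical below 0.06 rad and z of cap_seal in the frame of jug_mouth between 0.0071 and 0.0085 m and contact force between cap and jug above 0.1 N), for 0.1 s.
2. its threads have dropped past the starts, the cap still level (sealing face less than 3.8 mm above the rim) (horizontal distance between cap_seal and jug_mouth below 0.0025 m and angle between cap's own z axis and vertical below 0.06 rad and z of cap_seal in the frame of jug_mouth below 0.0038 m).
At the end, for the whole second after the job is handed in: The cap sits on the jug, centred within 2 mm, level within 0.03 rad, its sealing face on the rim (gap under 0.5 mm), tight enough that it stays squeezed on the jug with more than 3 N by itself, released and at rest (horizontal distance between cap_seal and jug_mouth below 0.002 m and angle between cap's own z axis and vertical below 0.03 rad and z of cap_seal in the frame of jug_mouth below 0.0005 m and contact force between cap and jug above 3 N and linear speed of cap below 0.01 m/s and angular speed of cap below 0.1 rad/s); the robot touches nothing.
It fails at once if the cap is forced: more than 50 N between cap and jug (contact force between cap and jug above 50 N).
It fails at once if the cap is cross-threaded: tilted more than 0.1 rad with its threads on the neck (horizontal distance between cap_seal and jug_mouth below 0.01 m and z of cap_seal in the frame of jug_mouth below 0.0085 m and angle between cap's own z axis and vertical above 0.1 rad).
It fails at once if a bystander is moved more than 30 mm (distance of any of bottle_cap, bottle_a, bottle_b, cup, tape, screwdriver, multimeter from where it was at the start of the episode above 0.03 m).
It also fails if it takes over 72 s, if anything falls off the work surface, if the arm or the gripper's body presses on something with over 40 N, if the wrist force passes 120 N, or if a joint passes its speed limit or range.

### The arm

A 6-joint arm with a two-finger parallel gripper is mounted at the origin on the work surface. World frame = base frame: x ahead of the robot, y to its left, z up, the work surface at z = 0. Lengths are in m, angles in degrees, forces in N, time in s.
With the tool pointing down it reaches from about 0.375 to 0.75 m from the base axis. Payload 9 kg.
Tool frame: the origin (TCP) lies where the fingers leave the gripper's body, on its centre line; the fingertips stand 73 mm ahead of it and the grasp point (between the pads) lies 54 mm ahead of it (robot.tip_reach is the distance from the TCP to the fingertips, in m); z points along the fingers, y is the line along which they close (so a half turn about z gives the same grasp; the last joint's range is limited). The gripper opens to 85 mm and grips with 20 to 120 N. Pads are 22 mm wide; open, the fingers measure 114 mm over their backs; the gripper's body (76 mm by 85 mm) begins 54 mm behind the grasp point. The pads swing forward as they close: fully open they stand 13 mm farther back than shut.
Start: joints at [62.641, 5.964, 5.575, 89.605, 0, 77.527], TCP at [0.154, 0.58, 0.304] pointing down, gripper open.
Joint ranges: [-171.21, 171.21], [-48.23, 106.86], [-62.78, 66.21], [-105.2, 120.99], [-86.42, 89.51], [-180, 180]. Speed limits (degrees/s): [127.2, 127.2, 147.25, 180, 180, 180].

### API

Orientations are given as [roll, pitch, yaw] about the fixed x, y, z axes, in that order (R = Rz(yaw) Ry(pitch) Rx(roll)).
In Python, from plant import robot gives the robot as it stands. Calls block until the motion is done:
- robot.move_pose(position, orientation): joint-space move of the TCP to a pose.
- robot.line_to(position, vel=0.15, rotation=None, guard=None): straight line of the TCP; rotation=None keeps the orientation; vel is the mean speed in m/s. With guard (N) it stops when the force on the tool has changed by that much, and returns True; else False.
- robot.goto_joints(angles): joint-space move.
- robot.set_gripper(opening): finger opening in m; the grip force is fixed at half the most; returns when the fingers have stopped.
- robot.pause(seconds).
- robot.ik(position, orientation): joint angles nearest the present ones, or None.
- robot.observe(): the state.
- robot.grab_frame(name): name is "side" or "top"; returns the picture (400x640x3 uint8, blue, green, red); there is no depth.
- robot.get_calibration(name): a dict with "vertical_fov" (degrees; the focal length in pixels is half the picture's height over the tangent of half this angle, whatever the lens; pixels are square), "cx", "cy" (the principal point, pixels), "rvec" (rotation vector, rad) and "tvec" (3), from world to camera coordinates, as OpenCV has them. Camera axes: x right, y down, z forward; pixel columns grow to the right and rows downward; lengths in m; the calibration is good to about 2 mm. A picture is of the moment at which its call begins. get_calibration takes no time and is no camera call.
A pose or a line that the arm cannot do raises robot.IKError and nothing moves.
- robot.job_done(): hands the job in; it is judged then, once.
The state is a dict: "time": time; "q": joint angles; "qvel": joint speeds; "joint_torque": joint torques, N m; "tool_pos": TCP position; "tcp_rot": TCP orientation; "ft_force": force on the tool from outside, world axes, zero at the start; "torque": the same for the moment, N m; "gripper_width": finger opening in m; "gripper_force": force on a finger pad.
Only numpy, scipy, OpenCV 4.12 (cv2) and the standard library are available. Lean on these libraries where they do the work, as an engineer would, in place of code of your own. Each camera call takes 0.05 s, during which the arm holds its last target. There are 200 camera calls.

## Working session

There is one attempt and no reset: what is moved stays moved. The work goes in short steps, each a Python script; the robot and the scene stay as the last script left them, time stands still between calls to the robot, and variables do not carry over. Pictures are saved under pics/ and viewed, at most 10 in all, crops included, and the job is handed in when it is done.

```bash
ls; mkdir -p pics
python3 - <<'E'
from plant import robot
import cv2
for n in("side","top"):
    cv2.imwrite(f"pics/{n}0.png",robot.grab_frame(n)); print(n,robot.get_calibration(n))
o=robot.observe();print(o)
E
```

```text
pics
side {'vertical_fov': 55.47854346720843, 'cx': 319.3765179783489, 'cy': 200.75041265674008, 'rvec': array([ 2.12381576, -0.30532801,  0.16518453]), 'tvec': array([-0.51362574,  0.25286102,  1.01501194])}
top {'vertical_fov': 53.502348104404504, 'cx': 313.276961053061, 'cy': 199.86483374453806, 'rvec': array([ 2.13753229, -2.11776317,  0.1847985 ]), 'tvec': array([0.05186834, 0.57074681, 1.05129002])}
{'time': 0.1, 'q': array([6.26405995e+01, 5.99567185e+00, 5.53276863e+00, 8.96059990e+01,
       1.24240811e-03, 7.75253418e+01]), 'qvel': array([-0.04030901, -0.00220522,  0.10095611,  0.11626717,  0.04288559,
        0.01604504]), 'joint_torque': array([ 7.78511341e-03, -5.58211219e+01,  5.04716384e+01,  1.32233507e-02,
       -2.60652414e-04, -1.30941359e-06]), 'tool_pos': array([0.1540243 , 0.57967232, 0.30320723]), 'tcp_rot': array([-1.79932993e+02, -1.60964848e-02,  1.65115248e+02]), 'ft_force': array([0.07937936, 0.15476812, 0.06034257]), 'torque': array([-0.02764491, -0.02131648, -0.04380579]), 'gripper_force': 0.0, 'gripper_width': 0.08529978133868539}
```

View pics/side0.png

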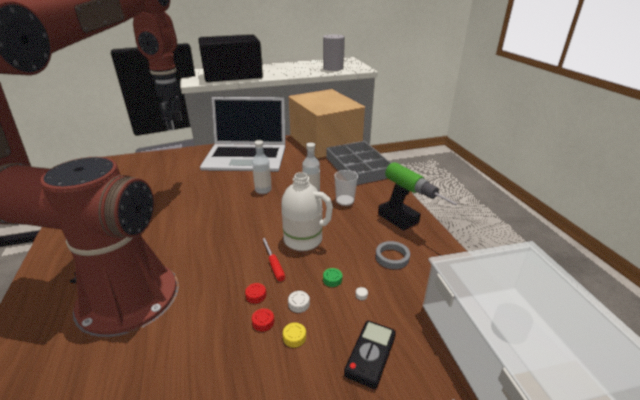

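View pics/top0.png

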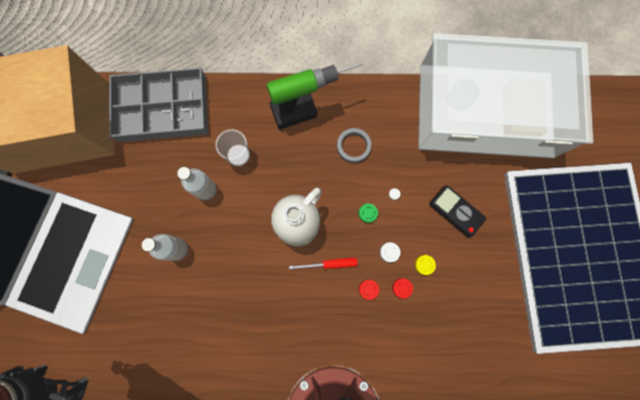

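The side view shows the jug's mouth near (301,179). In the top view it is near (295,214). White things that could be taken for the cap in the top view: the large white cap at (390,252) and the small bottle cap at (394,194). The green (369,213), yellow (426,265) and red (369,290), (403,288) caps are excluded by colour. I choose (390,252), which is (299,301) in the side view, and check it in a crop.

```bash
cat > h.py <<'E'
import numpy as np, cv2
from plant import robot
def cam(n):
    c=robot.get_calibration(n); f=200/np.tan(np.radians(c["vertical_fov"]/2))
    return np.array([[f,0,c["cx"]],[0,f,c["cy"]],[0,0,1]]),cv2.Rodrigues(c["rvec"])[0],c["tvec"],c["rvec"]
def proj(n,P):
    K,R,t,r=cam(n); return cv2.projectPoints(np.array(P,float).reshape(-1,3),r,t,K,None)[0].reshape(-1,2)
def on_plane(n,uv,z):
    K,R,t,_=cam(n); d=R.T@np.linalg.inv(K)@[*uv,1]; o=-R.T@t
    return o+d*(z-o[2])/d[2]
def circ(c,r,z,n=72):
    a=np.linspace(0,2*np.pi,n); return np.c_[c[0]+r*np.cos(a),c[1]+r*np.sin(a),np.full(n,z)]
E
python3 - <<'E'
from h import *
guess={}
for n,uc,um in(("top",(390,252),(295,214)),("side",(299,299),(301,179))):
    print(n,"cap",on_plane(n,uc,.022),"mouth",on_plane(n,um,.232))
    im=cv2.imread(f"pics/{n}0.png")
    # white blob of the cap
    g=cv2.cvtColor(im,cv2.COLOR_BGR2HSV); m=((g[...,1]<60)&(g[...,2]>110)).astype('uint8')
    k,l,s,c=cv2.connectedComponentsWithStats(m)
    i=l[uc[1],uc[0]]; print("blob",c[i],s[i],on_plane(n,c[i],.013))
    # crops
    tiles=[]
    for u in(uc,um):
        x,y=u; t=im[y-28:y+28,x-28:x+28]; tiles.append(cv2.resize(t,(400,400),interpolation=cv2.INTER_CUBIC))
    guess[n]=np.hstack(tiles)
    cv2.imwrite(f"pics/crop_{n}.png",cv2.resize(guess[n],(800,400)))
v=np.vstack([cv2.resize(guess[n],(600,300)) for n in guess]); cv2.imwrite("pics/crops.png",v)
E
```

```text
top cap [ 0.42986404 -0.15767277  0.022     ] mouth [0.50451358 0.09812188 0.232     ]
blob [389.78197674 251.89825581] [380 242  21  21 344] [ 0.43057034 -0.15876949  0.013     ]
side cap [ 0.43347015 -0.16162959  0.022     ] mouth [0.50508929 0.08085069 0.232     ]
blob [298.3974026  300.93766234] [288 291  22  22 385] [ 0.43213294 -0.1594177   0.013     ]
```

View pics/crops.png

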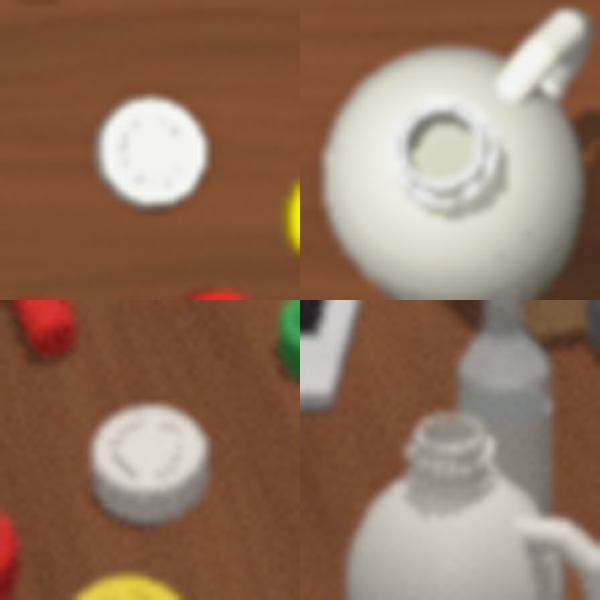

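The crop confirms it: a plain white ribbed cap, 21 px ≈ 54 mm across, upright, with its centre at top (390.4,252.4). The mouth is at top (293.7,213.6) and side (301.4,175.7). Next I triangulate and approach.

```bash
cat >> h.py <<'E'
def tri(ut,us):
    A=[]
    for n,u in(("top",ut),("side",us)):
        K,R,t,_=cam(n); A.append(K@np.c_[R,t])
    X=cv2.triangulatePoints(A[0],A[1],np.array(ut,float),np.array(us,float)).ravel(); return X[:3]/X[3]
E
python3 - <<'E'
from h import *
print("mouth",tri((293.7,213.6),(301.4,175.7)), on_plane("top",(293.7,213.6),.232), on_plane("side",(301.4,175.7),.232))
c=[.4312,-.159]
print("tip_reach",robot.tip_reach)
for yaw in(165,90,0,-90): print(yaw,robot.ik([.505,.098,.30],[180,0,yaw]),robot.ik([*c,.14],[180,0,yaw]))
# overlay
ims=[]
M=on_plane("top",(293.7,213.6),.232)
for n,uc,um in(("top",(390,252),(295,214)),("side",(299,299),(301,179))):
    im=cv2.imread(f"pics/{n}0.png"); row=[]
    for u,cc in((uc,[(c,.027,.022),(c,.027,0)]),(um,[(M,.0195,.232),(M,.061,.12)])):
        x,y=u; t=cv2.resize(im[y-28:y+28,x-28:x+28],(300,300),interpolation=cv2.INTER_CUBIC); s=300/56
        for q,r,z in cc:
            p=((proj(n,circ(q,r,z))-[x-28,y-28]+.5)*s-.5).astype(int); cv2.polylines(t,[p],False,(255,0,255),1)
        row.append(t)
    ims.append(np.hstack(row))
cv2.imwrite("pics/ov.png",np.vstack(ims))
E
```

```text
mouth [0.50824623 0.1007877  0.2309763 ] [0.50541411 0.10112654 0.232     ] [0.51084644 0.09921262 0.232     ]
tip_reach 0.0726
165 [-3.60968684 -9.06003367 -9.61085234 89.44918133  0.         11.39031316] [-36.62024574 -17.36910545 -33.43592349  73.93318195   0.
 -21.62024574]
90 [-3.60968684 -9.06003367 -9.61085234 89.44918133  0.         86.39031316] [-36.62024574 -17.36910545 -33.43592349  73.93318195   0.
  53.37975426]
0 [ -3.60968684  -9.06003367  -9.61085234  89.44918133   0.
 176.39031316] [-36.62024574 -17.36910545 -33.43592349  73.93318195   0.
 143.37975426]
-90 [ -3.60968684  -9.06003367  -9.61085234  89.44918133   0.
 -93.60968684] [ -36.62024574  -17.36910545  -33.43592349   73.93318195    0.
 -126.62024574]
```

View pics/ov.png

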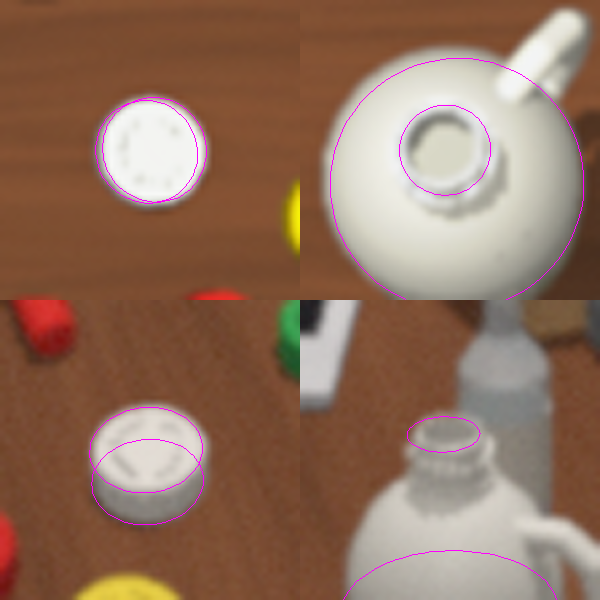

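The cap overlay fits to about 1 mm. The mouth is near (0.508, 0.1005), uncertain by 2–3 mm, so I will refine it from close by. Now the grasp, with two crossed closings to centre the cap in the fingers.

Run:
```python
from h import *
def st(s):
    o=robot.observe(); print(s,round(o["time"],2),o["tool_pos"].round(4),o["tcp_rot"].round(2),o["ft_force"].round(2),"w",round(o["gripper_width"],4),round(o["gripper_force"],1))
c=[.4315,-.1592]
robot.line_to([.154,.58,.40],vel=.3);st("up")
robot.move_pose([*c,.40],[180,0,90]);st("over")
robot.line_to([*c,.13],vel=.3)
robot.line_to([*c,.076],vel=.1,guard=6);st("down")
robot.set_gripper(.0535);st("closed1")
robot.set_gripper(.062);st("opened")
robot.line_to([*c,.076],rotation=[180,0,179],vel=.1);st("rot")
robot.set_gripper(.0535);st("closed2")
robot.line_to([*c,.078],vel=.05);st("lift")
cv2.imwrite("pics/g.png",np.vstack([cv2.resize(robot.grab_frame("side")[220:340,220:400],(540,360)),cv2.resize(robot.grab_frame("top")[220:290,330:450],(540,240),0)[:240]]))
```

```text
up 0.57 [0.1542 0.5803 0.401 ] [1.7989e+02 2.0000e-02 1.6512e+02] [-0.06  0.4   0.01] w 0.0853 0.0
over 3.35 [ 0.4317 -0.1587  0.4   ] [ 1.800e+02 -1.000e-02  9.006e+01] [ 1.17  0.06 -0.45] w 0.0855 0.0
down 5.09 [ 0.4318 -0.1594  0.0766] [1.7997e+02 2.0000e-02 9.0000e+01] [-0.24 -0.16 -0.52] w 0.0853 0.0
closed1 5.51 [ 0.4319 -0.1595  0.0767] [1.7995e+02 4.0000e-02 9.0000e+01] [-0.51  0.86  6.08] w 0.0534 6.4
opened 5.76 [ 0.4314 -0.1591  0.0758] [-1.7998e+02 -1.0000e-02  9.0000e+01] [-0.51 -0.05 -0.37] w 0.0622 0.0
rot 7.46 [ 0.4315 -0.1592  0.076 ] [180.    -0.   178.96] [ 1.07 -0.06  0.49] w 0.0621 0.0
closed2 7.71 [ 0.4315 -0.1592  0.0761] [179.99  -0.   178.99] [-1.23  0.65  2.64] w 0.0538 6.8
lift 7.96 [ 0.4316 -0.1593  0.0781] [-1.7999e+02  1.0000e-02  1.7900e+02] [-0.34  0.65 -0.08] w 0.0539 6.7
```

```bash
cat >> h.py <<'E'
def st(s):
    o=robot.observe(); print(s,round(o["time"],2),o["tool_pos"].round(4),o["tcp_rot"].round(2),o["ft_force"].round(2),o["torque"].round(2),"w",round(o["gripper_width"],4),round(o["gripper_force"],1)); return o
E
python3 - <<'E'
from h import *
robot.set_gripper(.0525);st("grip")
robot.line_to([.4315,-.1592,.38],vel=.3);st("up")
robot.move_pose([.508,.1005,.38],[180,0,179])
robot.line_to([.508,.1005,.318],vel=.15);robot.pause(.3);st("over")
s=robot.grab_frame("side");t=robot.grab_frame("top")
cv2.imwrite("pics/s1.png",s);cv2.imwrite("pics/t1.png",t)
M=[.508,.1005]
def tile(n,im,u,cc,h=28):
    x,y=u; a=cv2.resize(im[y-h:y+h,x-h:x+h],(400,400),interpolation=cv2.INTER_CUBIC);k=400/2/h
    for q,r,z in cc:
        p=((proj(n,circ(q,r,z))-[x-h,y-h]+.5)*k-.5).astype(int); cv2.polylines(a,[p],False,(255,0,255),1)
    return a
cv2.imwrite("pics/o1.png",np.hstack([tile("side",s,(301,170),[]),tile("side",s,(301,170),[(M,.027,.242),(M,.027,.264),(M,.0195,.232),(M,.0195,.204)])]))
E
```

```text
grip 8.28 [ 0.4315 -0.1592  0.078 ] [180.  -0. 179.] [-0.33 -0.05 -0.51] [-0.    0.03 -0.03] w 0.0534 22.2
up 9.43 [ 0.4313 -0.159   0.3786] [ 1.7994e+02 -9.0000e-02  1.7900e+02] [-0.24  0.07 -0.45] [-0.03 -0.01 -0.06] w 0.053 22.2
over 11.35 [0.5083 0.1004 0.3188] [-1.7999e+02  7.0000e-02  1.7900e+02] [ 0.27 -0.32 -0.67] [0.02 0.01 0.06] w 0.0528 22.2
```

View pics/o1.png

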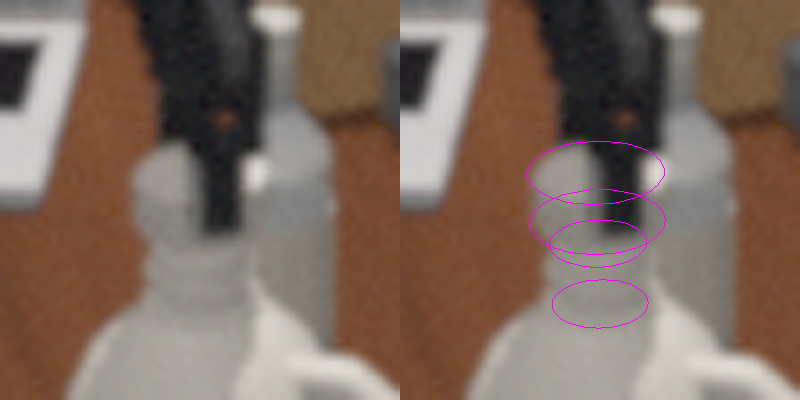

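The cap is centred at about x=301.1 in the side picture. The neck is expected at 301.35 there and measured at 301.0–301.5, so they agree within about 1 mm. Next I lower with a guard.

Run:
```python
from h import *
robot.set_gripper(.0532);st("grip")
p=[.5075,.1006]
robot.line_to([*p,.309],vel=.05);robot.pause(.2);st("start")
g=robot.line_to([*p,.2925],vel=.015,guard=4);o=st(f"down {g}")
print("h mm",(o["tool_pos"][2]-.2901)*1e3)
robot.pause(.2);st("rest")
```

```text
grip 11.67 [0.508  0.1005 0.318 ] [180.   0. 179.] [ 0.28 -0.13 -1.13] [-0.    0.    0.03] w 0.0533 13.9
start 12.2 [0.5075 0.1006 0.3091] [-1.80e+02  1.00e-02  1.79e+02] [ 0.37 -0.05 -0.17] [-0.01 -0.06 -0.04] w 0.0535 13.9
down True 12.75 [0.5076 0.1009 0.3033] [1.7995e+02 1.0000e-02 1.7901e+02] [1.22 1.4  2.71] [ 0.44 -0.19 -0.01] w 0.0534 14.0
h mm 13.249373782166618
rest 12.95 [0.5075 0.1009 0.3033] [ 1.7996e+02 -1.0000e-02  1.7901e+02] [1.37 1.41 2.87] [ 0.56 -0.27 -0.04] w 0.0532 14.1
```

Contact at h≈13 mm: a thread piece is on the bevel, and the lateral force points toward +x, +y. I shift that way under force feedback.

Run:
```python
from h import *
p=np.array([.5075,.1006])
for i in range(6):
    o=robot.observe(); f=o["ft_force"][:2]; n=np.linalg.norm(f)
    d=f/n*.0009 if n>.4 else np.zeros(2)
    robot.line_to([*p,.306],vel=.05)
    p=p+d; robot.line_to([*p,.306],vel=.02); robot.pause(.1)
    g=robot.line_to([*p,.2925],vel=.015,guard=4);robot.pause(.15);o=st(f"{p.round(4)} {g}")
    if o["tool_pos"][2]<.3005: break
print("h mm",(o["tool_pos"][2]-.2901)*1e3)
```

```text
[0.5081 0.1012] True 14.13 [0.5081 0.1016 0.3022] [ 1.7992e+02 -5.0000e-02  1.7901e+02] [1.73 2.53 1.36] [ 0.63 -0.34 -0.02] w 0.0528 13.9
[0.5086 0.102 ] True 15.47 [0.5082 0.1025 0.2973] [ 1.7989e+02 -1.7000e-01  1.7903e+02] [-1.06  2.52 -0.45] [0.57 0.35 0.01] w 0.0534 13.7
h mm 7.233754383368929
```

Run:
```python
from h import *
p=np.array([.5083,.1026]);z=.2985
robot.line_to([*p,z],vel=.02);robot.pause(.15);st("0")
for ax in(1,0,1):
    e=[]
    for s in(1,-1):
        d=np.zeros(2);d[ax]=s*.0025
        g=robot.line_to([*(p+d),z],vel=.01,guard=2.5);o=robot.observe();e.append(o["tool_pos"][ax]);print(ax,s,g,o["tool_pos"].round(4),o["ft_force"].round(2))
        robot.line_to([*p,z],vel=.03);robot.pause(.1)
    p[ax]=np.mean(e); robot.line_to([*p,z],vel=.02);robot.pause(.1);st(str(p.round(4)))
```

```text
0 15.88 [0.5082 0.1026 0.2984] [ 1.7992e+02 -1.2000e-01  1.7901e+02] [-1.59  1.54 -2.38] [ 0.25  0.38 -0.02] w 0.0532 13.7
1 1 True [0.5082 0.1037 0.2981] [ 0.77 -0.64 -0.83]
1 -1 True [0.508  0.1023 0.298 ] [ 0.3   1.43 -0.08]
[0.5083 0.103 ] 17.36 [0.5083 0.103  0.2985] [179.81  -0.33 179.03] [-0.04 -0.65 -0.35] [-0.01 -0.03 -0.01] w 0.053 13.8
0 1 True [0.5093 0.1031 0.2978] [ 0.5   0.02 -0.18]
0 -1 True [0.5066 0.103  0.298 ] [ 1.66 -0.6  -0.82]
[0.508 0.103] 18.91 [0.5079 0.103  0.2985] [179.8   -0.52 179.04] [-0.87 -0.16 -0.38] [-0.   -0.02  0.01] w 0.0531 13.8
1 1 True [0.5078 0.1045 0.2981] [-0.21 -1.67  0.79]
1 -1 True [0.5078 0.1019 0.298 ] [0.69 1.67 0.79]
[0.508  0.1032] 20.46 [0.508  0.1032 0.2985] [179.78  -0.69 179.03] [0.32 0.04 0.  ] [ 0.   -0.08  0.05] w 0.0536 13.8
```

Centred at (0.508, 0.1032). Orientation drifts when `rotation=None`, so I will pass it explicitly. Now I press down and turn backward.

```bash
cat >> h.py <<'E'
P=np.array([.508,.1032])
def mv(yaw,z,vel=.05,guard=None): return robot.line_to([*P,z],vel=vel,rotation=[180,0,yaw],guard=guard)
def h(o): return (o["tool_pos"][2]-.2901)*1e3
def fz(n=3):
    v=[]
    for _ in range(n): robot.pause(.02); v.append(robot.observe()["ft_force"][2])
    return np.mean(v)
E
python3 - <<'E'
from h import *
mv(179,.2985);robot.pause(.2);o=st("level")
g=mv(179,.289,vel=.01,guard=3.5);o=robot.observe();print(g,"h",h(o));robot.pause(.2);o=st("press")
z=o["tool_pos"][2]
for i in range(3):
    z-=.0004; mv(179,z,vel=.02); print(round(z,5),h(robot.observe()),fz())
t=robot.observe()["time"]; mv(184,z); print("dt",robot.observe()["time"]-t); st("5deg")
E
```

```text
level 20.91 [0.508  0.1032 0.2985] [-180.    0.  179.] [-0.1  -0.66 -0.28] [0.02 0.03 0.01] w 0.0533 13.8
True h 5.288526639156355
press 21.6 [0.5081 0.1032 0.2954] [1.80e+02 2.00e-02 1.79e+02] [-1.   -0.44  6.39] [-0.06  0.01  0.02] w 0.0537 14.2
0.295 5.2646470628268105 4.990537757317054
0.2946 5.201464739555406 7.8008088416336365
0.2942 5.1564388745306555 10.197221898346541
dt 0.25
5deg 22.75 [0.5083 0.1032 0.2954] [-1.7998e+02  1.0000e-01 -1.7595e+02] [-1.42  0.1  10.46] [-0.06  0.41  0.18] w 0.0531 14.5
```

Run:
```python
from h import *
yaw=184;z=.2942+.0009
mv(yaw,z)
dropped=False
while yaw<179+130:
    f=fz(2); o=robot.observe(); print(yaw,round(h(o),2),round(f,1),o["torque"][2].round(2),end=" | ")
    if f<1.6 and o["ft_force"][2]<1.6: dropped=True;break
    yaw+=4; z+=.00017+np.clip((f-4.8)/6500*.6,-.0003,.0005); mv(yaw,z)
print();st("end climb")
if dropped:
    g=mv(yaw,z-.0065,vel=.012,guard=3.5);o=st(f"drop {g}");print("h",h(o)); robot.pause(.1);st("rest");print("yaw",yaw,"z",z)
```

```text
184 5.44 6.7 0.06 | 188 5.65 6.0 0.04 | 192 5.81 5.7 -0.0 | 196 5.98 5.5 0.05 | 200 6.16 4.7 0.09 | 204 6.33 5.6 0.04 | 208 6.5 4.5 0.01 | 212 6.65 4.7 0.05 | 216 6.8 4.3 0.03 | 220 7.01 4.8 0.07 | 224 7.13 4.9 0.06 | 228 7.28 5.4 0.04 | 232 7.43 3.3 0.07 | 236 7.49 4.1 0.08 | 240 7.37 1.5 -0.01 | 
end climb 27.0 [0.5079 0.1032 0.2975] [ 1.7997e+02 -2.0000e-02 -1.2019e+02] [-0.09  0.31  1.25] [ 0.05 -0.01 -0.01] w 0.0534 13.9
drop True 27.26 [0.508  0.1032 0.297 ] [-179.99   -0.   -120.1 ] [ 0.15 -0.81  3.29] [0.01 0.06 0.06] w 0.0531 14.0
h 6.859176033239267
rest 27.36 [0.508  0.1032 0.2969] [-180.     -0.   -120.08] [-0.36 -0.72  4.1 ] [-0.03  0.07  0.02] w 0.0534 14.0
yaw 240 z 0.2977662631782531
```

The climb is at its crest and one thread piece is just slipping. I continue backward a few degrees under light push.

Run:
```python
from h import *
yaw=240;z=robot.observe()["tool_pos"][2]-.0006
while yaw<264:
    yaw+=3; mv(yaw,z); f=fz(2); o=robot.observe(); print(yaw,round(h(o),2),round(f,1),end=" | ")
    if f<1.8:
        g=mv(yaw,z-.0065,vel=.012,guard=3.5); robot.pause(.1); o=robot.observe(); z=o["tool_pos"][2]-.0003
        print("\n down",g,round(h(o),2),o["ft_force"].round(1),end=" | ")
        if h(o)<4: break
    else: z+=np.clip((f-4.5)/6500*.6,-.0003,.0004)
print();st(f"yaw {yaw} z {z:.4f}")
```

```text
243 5.7 0.3 | 
 down True 2.95 [0.6 0.5 4.9] | 
yaw 243 z 0.2927 28.12 [0.508  0.1032 0.293 ] [-179.99    0.   -117.02] [0.58 0.53 4.87] [-0.01  0.01  0.02] w 0.0531 14.1
```

Threads dropped (h≈2.95 mm). Now forward to the rim, then until the push is lost.

Run:
```python
from h import *
yaw=243;z=.2927;y0=yaw;rim=None
while yaw>y0-125:
    f=fz(2); o=robot.observe(); hh=h(o); tq=o["torque"][2]; print(yaw,round(hh,2),round(f,1),round(tq,2),end=" | ")
    turned=y0-yaw
    if rim is None and turned>50 and hh<.6 and f>5.5: rim=yaw; print("RIM",end=" ")
    if rim is not None and (f<2 or tq>.12 or tq<-.12): print("HOLD?");break
    if rim is None and turned>88: print("no rim?");break
    if f>15: print("force!");break
    d=3 if rim is not None else 4
    yaw-=d
    z+=np.clip((f-4.8)/6500*.5,-.0004,.0004)*(1 if rim is None or f>6 else 0) - (.000167 if rim is None else 0)
    mv(yaw,z)
print();st(f"yaw {yaw} z {z:.5f} rim {rim}")
```

```text
243 2.95 5.9 0.04 | 239 2.8 4.5 -0.11 | 235 2.62 4.8 -0.11 | 231 2.44 5.5 -0.04 | 227 2.3 5.2 -0.09 | 223 2.16 5.4 -0.09 | 219 1.96 5.1 -0.05 | 215 1.79 5.6 -0.05 | 211 1.62 5.1 -0.09 | 207 1.47 5.1 -0.09 | 203 1.3 4.4 -0.08 | 199 1.09 5.6 -0.07 | 195 0.91 4.0 -0.06 | 191 0.65 4.1 -0.01 | 187 0.23 2.6 -0.05 | 183 -0.02 1.2 -0.0 | 179 -0.2 3.2 -0.09 | 175 -0.36 4.7 -0.02 | 171 -0.41 5.6 -0.03 | RIM 168 -0.42 5.7 -0.07 | 165 -0.43 6.2 -0.09 | 162 -0.38 5.9 -0.07 | 159 -0.38 5.5 -0.09 | 156 -0.36 5.7 -0.02 | 153 -0.4 5.5 -0.04 | 150 -0.39 5.3 -0.0 | 147 -0.39 4.5 -0.07 | 144 -0.4 5.7 -0.05 | 141 -0.37 5.3 -0.01 | 138 -0.45 5.2 -0.08 | 135 -0.54 5.4 -0.05 | 132 -0.6 4.7 -0.07 | 129 -0.69 4.5 -0.06 | 126 -0.79 3.1 -0.01 | 123 -0.85 2.5 -0.03 | 120 -0.93 0.5 0.01 | HOLD?

yaw 120 z 0.28946 rim 171 38.07 [0.5079 0.1032 0.2892] [-1.7997e+02 -2.0000e-02  1.2014e+02] [-1.52  2.2   0.55] [0.41 0.34 0.01] w 0.0533 13.8
```

The thread took hold at about yaw 138 and the push has now gone; the foam is squeezed about 0.5 mm further than by the push. A few more degrees with a torque check, then release.

Run:
```python
from h import *
yaw=120;z=.28925
for i in range(3):
    yaw-=2; z-=.00008; mv(yaw,z); robot.pause(.1)
    t=[];
    for _ in range(5): robot.pause(.02);t.append(robot.observe()["torque"][2])
    o=robot.observe();print(yaw,round(h(o),2),o["ft_force"].round(1),round(np.mean(t),3))
    if abs(np.mean(t))>.15: break
robot.set_gripper(.06);st("rel")
robot.pause(.2);robot.set_gripper(.085);robot.pause(.2);st("open")
mv(yaw,.40,vel=.1)
st("up")
robot.line_to([.40,.0,.42],vel=.25)
s=robot.grab_frame("side");t=robot.grab_frame("top");st("away")
a=cv2.resize(s[140:220,260:340],(400,400),interpolation=cv2.INTER_CUBIC);b=cv2.resize(t[174:254,255:335],(400,400),interpolation=cv2.INTER_CUBIC)
cv2.imwrite("pics/end.png",np.hstack([a,b]))
```

```text
118 -1.02 [-2.6  1.8  1.2] 0.141
116 -1.07 [-3.   1.2  0.2] 0.111
114 -1.15 [-3.8  1.9  0.3] 0.18
rel 39.61 [0.5084 0.103  0.2892] [1.7995e+02 4.0000e-02 1.1399e+02] [-0.16 -0.68  0.73] [-0.06  0.02  0.01] w 0.0597 0.0
open 40.38 [0.508  0.1032 0.289 ] [-180.   -0.  114.] [ 0.64  0.31 -0.8 ] [0.03 0.03 0.04] w 0.0847 0.0
up 41.64 [0.5079 0.1032 0.3994] [-1.7995e+02 -3.0000e-02  1.1400e+02] [0.84 0.54 0.72] [ 0.02  0.04 -0.02] w 0.0847 0.0
away 42.49 [0.4006 0.0006 0.4195] [-1.7997e+02 -4.0000e-02  1.1405e+02] [ 0.11 -0.52  1.3 ] [-0.03  0.   -0.02] w 0.0851 0.0
```

View pics/end.png

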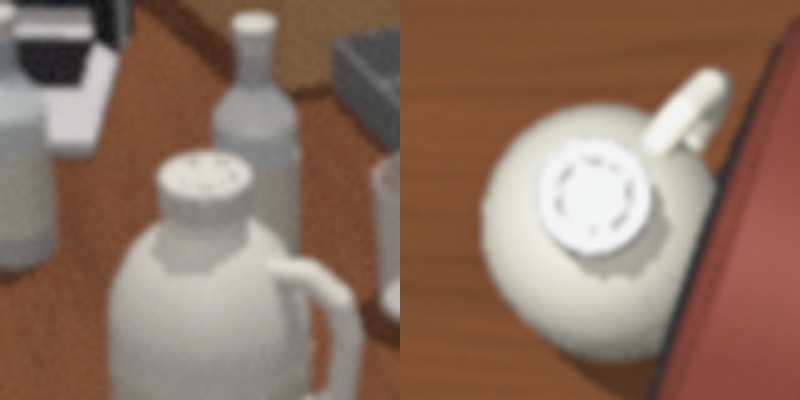

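The cap sits level and seated on the neck: side crop (205,185), top crop (595,195). The final torque was about 0.18 N·m, which counts as snug, so I hand in.

```bash
python3 -c "
from plant import robot
print(robot.job_done())"
```

```text
the job is handed in; nothing more can be done
None
```

The cap is back on the jug: turned back until the threads dropped, screwed forward to snug at about 0.18 N·m, and released, looking level in the last pictures. I handed the job in after about 43 s of the 72 s limit; no verdict came back.

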